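Pack the blue tool kit into its case

TASK

Pack up the blue kit: put the blue screwdriver, the blue hex-key set, the blue tape measure and the blue-lidded jar into the open tool case, each set down flat in the recess cut to its own shape so that it rests on the yellow floor. The red screwdriver and the red tape measure belong to someone else: leave them where they are.

Things in the scene. Friction and masses are not known exactly. Their poses are not given: they have to be found in the camera images.
- blue_screwdriver: Stubby screwdriver, BLUE handle (eight-sided, 58 mm long, 34 mm across flats) and steel blade 7 mm thick, 40 mm long, to its own +x. Lies level on a flat of the handle. Origin: on its axis, 17 mm over what it lies on, midway along its 98 mm length; the handle's middle is 20 mm to -x. 80 g.
- blue_hexkeys: Folding hex-key set: BLUE side plates, bright steel keys lying lengthwise between them on top; a plain block 104 (x) by 36 (y) by 34 mm high. Origin: centre of the underside. About 150 g.
- blue_tape: Pocket tape measure with a BLUE shell: rounded block 52 (x) by 28 (y) by 50 mm high, standing upright, round plates on its broad sides, end hook at +x. Origin: centre of the underside. About 140 g.
- blue_jar: Small closed jar with a BLUE screw lid and white body, 48 mm in diameter and 44 mm high, standing. Origin: centre of the underside. About 120 g.
- red_screwdriver: Someone else's stubby screwdriver, RED handle (eight-sided, 58 mm long, 34 mm across flats) and steel blade 7 mm thick, 40 mm long, to its own +x. Lies level on a flat of the handle. Origin: on its axis, 17 mm over what it lies on, midway along its 98 mm length; the handle's middle is 20 mm to -x.
- red_tape: Someone else's tape measure with a RED shell: rounded block 52 (x) by 28 (y) by 50 mm high, standing upright, round plates on its broad sides, end hook at +x. Origin: centre of the underside.
- insert_screwdriver: Fixed dark foam insert 140 (x) by 75 (y) mm, one of four side by side along y in the open black case, in any order, all with x to the lid. Its top and the case's rim are 32 mm over the table. Origin: its centre, 4 mm over the table. Stepped recess, yellow floor 18 mm over the table: 50 mm wide for the handle from x -57 to 17, then 24 mm wide for the blade (to +x) from 17 to 57.
- insert_hexkeys: Fixed dark foam insert 140 (x) by 75 (y) mm, one of four side by side along y in the open black case, in any order, all with x to the lid. Its top and the case's rim are 32 mm over the table. Origin: its centre, 4 mm over the table. Recess: one long rectangle 120 (x) by 52 (y) mm, centred, its yellow floor 18 mm over the table.
- insert_tape: Fixed dark foam insert 140 (x) by 75 (y) mm, one of four side by side along y in the open black case, in any order, all with x to the lid. Its top and the case's rim are 32 mm over the table. Origin: its centre, 4 mm over the table. Recess: a short rectangle 68 (x) by 44 (y) mm, centred, its yellow floor 10 mm over the table; the tape stands in it upright, either way round.
- insert_jar: Fixed dark foam insert 140 (x) by 75 (y) mm, one of four side by side along y in the open black case, in any order, all with x to the lid. Its top and the case's rim are 32 mm over the table. Origin: its centre, 4 mm over the table. Recess: a round well 64 mm in diameter, centred, its yellow floor 14 mm over the table.
There are look-alikes about, which are no part of the job. What is shaped like the blue_hexkeys but green or turquoise is not meant. Leave any green look-alike of the blue_screwdriver alone.

How it is judged (in metres and radians):
At the end, for the whole second after the job is handed in: Each blue thing lies at rest in its own insert: origins within 14 mm seen from above, resting height on the recess floor within 4 mm, level or upright within 0.12 rad, long side along the recess within 0.45 rad (jar: any), speed under 0.02 m/s. Both red things within 20 mm of their start (horizontal distance between blue_screwdriver and insert_screwdriver below 0.014 m and z of blue_screwdriver in the frame of insert_screwdriver between 0.027 and 0.035 m and linear speed of each of blue_screwdriver, blue_hexkeys, blue_tape, blue_jar below 0.02 m/s and angle between blue_screwdriver's own x axis and vertical between 1.451 and 1.691 rad and angle between the x axis of blue_screwdriver and the x axis of insert_screwdriver, either way round below 0.45 rad and horizontal distance between blue_hexkeys and insert_hexkeys below 0.014 m and z of blue_hexkeys in the frame of insert_hexkeys between 0.01 and 0.018 m and angle between each of blue_hexkeys, blue_tape, blue_jar's own z axis and vertical below 0.12 rad and angle between the x axis of blue_hexkeys and the x axis of insert_hexkeys, either way round below 0.45 rad and horizontal distance between blue_tape and insert_tape below 0.014 m and z of blue_tape in the frame of insert_tape between 0.002 and 0.01 m and angle between the x axis of blue_tape and the x axis of insert_tape, either way round below 0.45 rad and horizontal distance between blue_jar and insert_jar below 0.014 m and z of blue_jar in the frame of insert_jar between 0.006 and 0.014 m and distance of each of red_screwdriver, red_tape from where it was at the start of the episode below 0.02 m); the robot touches nothing.
It fails at once if the red screwdriver is displaced by more than 20 mm (distance of red_screwdriver from where it was at the start of the episode above 0.02 m).
It fails at once if the red tape measure is displaced by more than 20 mm (distance of red_tape from where it was at the start of the episode above 0.02 m).
It also fails if it takes over 96 s, if anything falls off the work surface, if the arm or the gripper's body presses on something with over 40 N, if the wrist force passes 120 N, or if a joint passes its speed limit or range.

ROBOT

A 6-joint arm with a two-finger parallel gripper is mounted at the origin on the work surface. World frame = base frame: x ahead of the robot, y to its left, z up, the work surface at z = 0. Lengths are in m, angles in degrees, forces in N, time in s.
With the tool pointing down it reaches from about 0.325 to 0.85 m from the base axis. Payload 15.5 kg.
Tool frame: the origin (TCP) lies midway between the tips of the shut fingers; the grasp point (between the pads) lies 19 mm behind it; z points along the fingers, y is the line along which they close (so a half turn about z gives the same grasp; the last joint's range is limited). The gripper opens to 91 mm and grips with 3 to 60 N. Pads are 32 mm wide; open, the fingers measure 118 mm over their backs; the gripper's body (76 mm by 178 mm) begins 60 mm behind the grasp point.
Start: joints at [-72.852, 28.281, 77.091, -0, 74.628, -5.472], TCP at [0.24, -0.577, 0.214] pointing down, gripper open.
Joint ranges: [-166.48, 166.48], [-47.26, 123.95], [12.59, 153.08], [-70.14, 250.14], [6.76, 159.57], [-176.63, 176.63]. Speed limits (degrees/s): [108.29, 108.29, 147.25, 172.46, 172.46, 172.46].

INTERFACE

Orientations are given as a 3x3 rotation matrix whose columns are the frame's x, y, z axes.
In Python, from bench import ctrl gives the robot as it stands. The module is installed in compiled form; this text tells all that it offers. Calls block until the motion is done:
- ctrl.goto(position, orientation): joint-space move of the TCP to a pose.
- ctrl.move_l(position, vel=0.15, ori=None, contact_N=None): straight line of the TCP; ori=None keeps the orientation; vel is the mean speed in m/s. With contact_N (N) it stops when the force on the tool has changed by that much, and returns True; else False.
- ctrl.movej(angles): joint-space move.
- ctrl.command_gripper(opening): opening from 0.0 (shut) to 1.0 (fully open); the grip force is fixed at half the most; returns when the fingers have stopped.
- ctrl.sleep(seconds).
- ctrl.ik(position, orientation): joint angles nearest the present ones, or None.
- ctrl.read_camera(name): name is "scene" or "top"; returns the picture (420x560x3 uint8, blue, green, red); there is no depth.
- ctrl.camera_params(name): a dict with "fx", "fy", "cx", "cy" (pixels), "pose" (4x4, takes a point from camera to world coordinates). Camera axes: x right, y up, looking along -z (the intrinsics and any distortion apply to the point x, -y, -z); pixel columns grow to the right and rows downward; lengths in m; the calibration is good to about 2 mm. A picture is of the moment at which its call begins. camera_params takes no time and is no camera call.
A pose or a line that the arm cannot do raises ctrl.MotionError and nothing moves.
- ctrl.sign_off(): hands the job in; it is judged then, once.
Readings, each from a call of its own:
- ctrl.current_t(): time.
- ctrl.current_q(): joint angles.
- ctrl.current_dq(): joint speeds.
- ctrl.current_effort(): joint torques, N m.
- ctrl.current_tool_pos(): TCP position.
- ctrl.current_eef_rot(): TCP orientation.
- ctrl.current_contact_force(): force on the tool from outside, world axes, zero at the start.
- ctrl.current_wrist_torque(): the same for the moment, N m.
- ctrl.current_grip_width(): opening from 0.0 (shut) to 1.0 (fully open).
- ctrl.current_grasp_force(): force on a finger pad.
Only numpy, scipy, OpenCV 4.12 (cv2) and the standard library are available. Lean on these libraries where they do the work, as an engineer would, in place of code of your own. Each camera call takes 0.05 s, during which the arm holds its last target. There are 200 camera calls.

## Working session

There is one attempt and no reset: what is moved stays moved. The work goes in short steps, each a Python script; the robot and the scene stay as the last script left them, time stands still between calls to the robot, and variables do not carry over. Pictures are saved under pics/ and viewed, at most 14 in all, crops included, and the job is handed in when it is done.

```bash
mkdir -p pics; python3 - <<'E'
from bench import ctrl
import cv2
for n in("top","scene"):
    cv2.imwrite(f"pics/{n}0.png",ctrl.read_camera(n)); print({k:(v.round(4).tolist() if hasattr(v,'round') and k=='pose' else v) for k,v in ctrl.camera_params(n).items()})
E
```

```text
{'fx': 419.7735078512047, 'fy': 419.7735078512047, 'cx': 281.9021706735722, 'cy': 207.56201816031094, 'pose': [[0.0114, 0.9979, -0.063, 0.4316], [-0.9995, 0.0131, 0.0274, 0.0192], [0.0282, 0.0627, 0.9976, 1.268], [0.0, 0.0, 0.0, 1.0]]}
{'fx': 433.25949190430157, 'fy': 433.25949190430157, 'cx': 274.6618238495271, 'cy': 207.98789583007078, 'pose': [[0.1587, -0.7398, 0.6538, 1.226], [0.9872, 0.1311, -0.0913, -0.0899], [-0.0181, 0.6599, 0.7511, 0.8827], [0.0, 0.0, 0.0, 1.0]]}
```

View pics/top0.png

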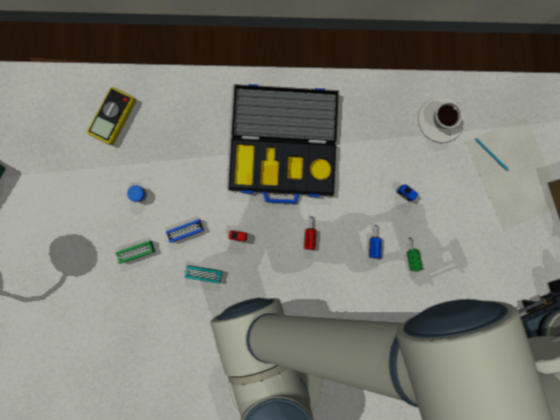

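View pics/scene0.png

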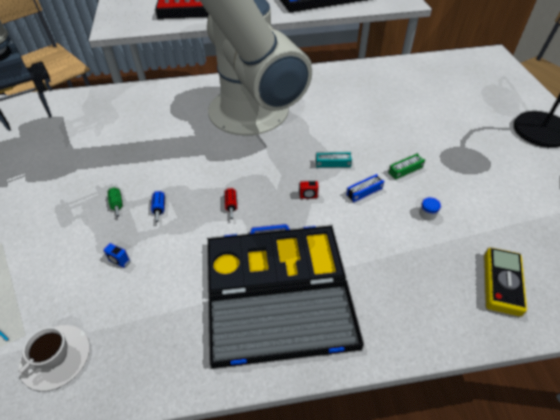

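The top view looks along x (image up is +x, left is +y). The inserts run left to right as hexkeys (245,165), screwdriver (270,168), tape (295,168) and jar (320,169).

The blue objects are the jar (137,193), hexkeys (185,231), screwdriver (376,244) and tape (407,192). The red screwdriver is at (311,238) and the red tape at (238,236). The lid lies flat beyond the case.

I'll fit the poses with silhouettes in both cameras.

```bash
cat > vis.py <<'E'
import cv2, numpy as np, json
from scipy.optimize import minimize
from bench import ctrl
S=8
def proj(P,c):
    T=np.linalg.inv(c["pose"]); q=np.c_[P,np.ones(len(P))]@T.T
    return np.c_[c["cx"]+c["fx"]*q[:,0]/-q[:,2], c["cy"]+c["fy"]*q[:,1]/q[:,2]]
def back(u,v,z,c):
    d=c["pose"][:3,:3]@np.array([(u-c["cx"])/c["fx"],-(v-c["cy"])/c["fy"],-1]); o=c["pose"][:3,3]
    return o+d*(z-o[2])/d[2]
def place(P,p):
    c,s=np.cos(p[2]),np.sin(p[2]); return np.c_[P[:,0]*c-P[:,1]*s+p[0],P[:,0]*s+P[:,1]*c+p[1],P[:,2]]
def box(x0,x1,y0,y1,z0,z1): return np.array([[x,y,z] for x in(x0,x1) for y in(y0,y1) for z in(z0,z1)],float)
def disk(r,z0,z1): t=np.linspace(0,2*np.pi,48); return np.array([[r*np.cos(a),r*np.sin(a),z] for z in(z0,z1) for a in t])
def octo(r,x0,x1,zc):
    R=r/np.cos(np.pi/8); t=np.pi/8+np.arange(8)*np.pi/4
    return np.array([[x,R*np.cos(a),zc+R*np.sin(a)] for x in(x0,x1) for a in t])
def tape():
    t=np.linspace(0,2*np.pi,48); s=np.sign; e=.5
    return np.array([[.026*s(np.cos(a))*abs(np.cos(a))**e,y,.025+.025*s(np.sin(a))*abs(np.sin(a))**e] for y in(-.014,.014) for a in t])
MODEL=dict(screwdriver=octo(.017,-.049,.009,.017),hexkeys=box(-.052,.052,-.018,.018,0,.034),tape=tape(),jar=disk(.024,.030,.044))
def hullmask(pts,o,shape):
    m=np.zeros(shape,np.uint8); cv2.fillConvexPoly(m,cv2.convexHull(np.round(((pts-o+.5)*S)).astype(np.int32)),255); return m
def colmask(im,lo,hi): return cv2.inRange(cv2.cvtColor(im,cv2.COLOR_BGR2HSV),lo,hi)
BLUE=((105,130,40),(130,255,255)); YEL=((20,120,60),(35,255,255))
def meas(im,uv,col,hull=True,r=28):
    o=np.round(uv).astype(int)-r; crop=cv2.resize(im[o[1]:o[1]+2*r,o[0]:o[0]+2*r],None,fx=S,fy=S,interpolation=cv2.INTER_CUBIC)
    m=colmask(crop,*col); n,l,st,ce=cv2.connectedComponentsWithStats(m)
    if hull:
        i=1+np.argmin(np.linalg.norm(ce[1:]-r*S,axis=1)-.02*np.minimum(st[1:,4],8000)); 
        m=(l==i).astype(np.uint8)*255
        m=hullmask_from(m)
    return o,m
def hullmask_from(m):
    h=cv2.convexHull(cv2.findNonZero(m)); out=np.zeros_like(m); cv2.fillConvexPoly(out,h,255); return out
def iou(a,b): return (a&b>0).sum()/max(1,((a|b)>0).sum())
def fit(name,p0,ims,cams,yaws=None):
    ms=[]
    for c in cams:
        uv=proj(place(MODEL[name],p0),cams[c]).mean(0); ms.append((c,*meas(ims[c],uv,BLUE)))
    def f(p): return -sum(iou(hullmask(proj(place(MODEL[name],p),cams[c]),o,m.shape),m) for c,o,m in ms)
    best=None
    for y in (yaws if yaws is not None else np.radians(np.arange(0,180,20))):
        x=np.array([p0[0],p0[1],y]); sim=np.array([x,x+[.006,0,0],x+[0,.006,0],x+[0,0,.2]])
        r=minimize(f,x,method="Nelder-Mead",options=dict(initial_simplex=sim,xatol=1e-4,fatol=1e-4,maxiter=150))
        if best is None or r.fun<best.fun: best=r
    return best.x,-best.fun/len(cams)
E
cat > meas.py <<'E'
from vis import *
cams={n:ctrl.camera_params(n) for n in("top","scene")}
ims={n:cv2.imread(f"pics/{n}0.png") for n in cams}
px=dict(screwdriver=(376,246,.017),hexkeys=(185,231,.02),tape=(407,192,.03),jar=(137,193,.04))
out={}
for n,(u,v,z) in px.items():
    p0=back(u,v,z,cams["top"]); p0[2]=0
    if n=="screwdriver": p0[0]+=.02
    x,s=fit(n,p0,ims,cams,np.radians([-30,0,30]) if n=="screwdriver" else [0] if n=="jar" else None)
    xs=[fit(n,x,ims,{c:cams[c]},[x[2]])[0].round(3).tolist() for c in cams]
    out[n]=x.tolist(); print(n,x[:2].round(4),np.degrees(x[2]).round(1),s.round(3),xs)
# case: shared pose, floor seen through the openings
rect=lambda a,b,c,d:np.array([[a,c],[b,c],[b,d],[a,d]])
t=np.linspace(0,2*np.pi,48)
REC=[(.1125,.018,[rect(-.06,.06,-.026,.026)]),(.0375,.018,[rect(-.057,.017,-.025,.025),rect(.01,.057,-.012,.012)]),
     (-.0375,.010,[rect(-.034,.034,-.022,.022)]),(-.1125,.014,[np.c_[.032*np.cos(t),.032*np.sin(t)]])]
p0=back(283,167,.015,cams["top"]); 
ms={c:meas(ims[c],proj(np.array([[p0[0],p0[1],.015]]),cams[c])[0],YEL,False,r=85) for c in cams}
def pred(p,c):
    o,m=ms[c]; tot=np.zeros_like(m)
    for dy,zf,polys in REC:
        L=[np.zeros_like(m),np.zeros_like(m)]
        for k,z in enumerate((zf,.032)):
            for q in polys: L[k]|=hullmask(proj(place(np.c_[q+[0,dy],np.full(len(q),z)],p),cams[c]),o,m.shape)
        tot|=L[0]&L[1]
    return tot
def fitcase(cs):
    f=lambda p:-sum(iou(pred(p,c),ms[c][1]) for c in cs)
    x=np.array([p0[0],p0[1],0.]); sim=np.array([x,x+[.01,0,0],x+[0,.01,0],x+[0,0,.08]])
    r=minimize(f,x,method="Nelder-Mead",options=dict(initial_simplex=sim,xatol=1e-4,fatol=1e-4)); return r.x,-r.fun/len(cs)
for cs in(["top","scene"],["top"],["scene"]):
    x,s=fitcase(cs); print("case",x[:2].round(4),np.degrees(x[2]).round(1),s.round(3))
    if len(cs)==2: out["case"]=x.tolist()
json.dump(out,open("poses.json","w"))
vi=[]
for c in cams:
    im=cv2.resize(ims[c],None,fx=4,fy=4,interpolation=cv2.INTER_CUBIC)
    for n in px:
        h=cv2.convexHull((4*(proj(place(MODEL[n],out[n]),cams[c])+.5)).astype(np.int32)); cv2.polylines(im,[h],True,(0,255,255),1)
    for dy,zf,polys in REC:
        for q in polys: cv2.polylines(im,[(4*(proj(place(np.c_[q+[0,dy],np.full(len(q),.032)],out["case"]),cams[c])+.5)).astype(np.int32)],True,(255,0,255),1)
    for n in list(px)+["case"]:
        uv=4*proj(np.array([[*out[n][:2],.02]]),cams[c])[0]; u,v=uv.astype(int); r=75 if n!="case" else 240
        vi.append(cv2.resize(im[max(0,v-r):v+r,max(0,u-r):u+r],(160,160) if n!="case" else (160,160)))
cv2.imwrite("pics/fit0.png",np.vstack([np.hstack(vi[:5]),np.hstack(vi[5:])]))
E
python3 meas.py
```

```text
screwdriver [ 0.4158 -0.2937] 1.6 0.845 [[0.415, -0.295, -0.04], [0.415, -0.293, 0.035]]
hexkeys [0.4376 0.2742] 111.9 0.358 [[0.427, 0.27, 1.683], [0.451, 0.275, 2.26]]
tape [ 0.5596 -0.3889] 41.9 0.798 [[0.561, -0.39, 1.162], [0.56, -0.389, 0.711]]
jar [0.5473 0.4125] -4.7 0.852 [[0.546, 0.412, -0.233], [0.548, 0.414, -0.183]]
case [ 0.6338 -0.014 ] -2.2 0.856
case [ 0.6338 -0.0145] -2.3 0.882
case [ 0.6379 -0.0141] -2.4 0.84
```

View pics/fit0.png

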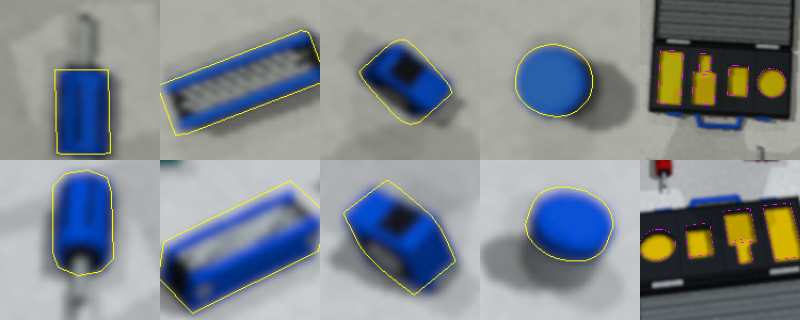

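The overlays put the screwdriver, jar, tape and case fits close. The hex-key mask was split by the steel strip, so I'll refit hexkeys and tape with a looser, merged mask.

```bash
cat > meas2.py <<'E'
import vis; from vis import *
def meas2(im,uv,col,hull=True,r=32):
    o=np.round(uv).astype(int)-r; crop=cv2.resize(im[o[1]:o[1]+2*r,o[0]:o[0]+2*r],None,fx=S,fy=S,interpolation=cv2.INTER_CUBIC)
    m=colmask(crop,(105,90,25),(130,255,255)); m=cv2.morphologyEx(m,cv2.MORPH_OPEN,np.ones((7,7)))
    c=np.zeros_like(m); cv2.circle(c,(r*S,r*S),25*S,255,-1)
    return o,hullmask_from(m&c)
vis.meas=meas2
cams={n:ctrl.camera_params(n) for n in("top","scene")}
ims={n:cv2.imread(f"pics/{n}0.png") for n in cams}
out=json.load(open("poses.json")); rows=[]
for n in("hexkeys","tape","screwdriver","jar"):
    y=out[n][2]; y=y+np.radians([-15,0,15])
    x,s=fit(n,out[n],ims,cams,y); out[n]=x.tolist()
    print(n,x[:2].round(4),np.degrees(x[2]).round(1),round(s,3),[np.round(fit(n,x,ims,{c:cams[c]},x[2]+np.radians([-10,10])*1)[0],3).tolist() for c in cams])
    for c in cams:
        o,m=meas2(ims[c],proj(place(MODEL[n],x),cams[c]).mean(0),None)
        im=cv2.resize(ims[c][o[1]:o[1]+64,o[0]:o[0]+64],None,fx=S,fy=S,interpolation=cv2.INTER_CUBIC)
        for k,col in((m,(0,255,0)),(hullmask(proj(place(MODEL[n],x),cams[c]),o,m.shape),(0,255,255))): cv2.drawContours(im,cv2.findContours(k,0,1)[0],-1,col,2)
        rows.append(cv2.resize(im[80:-80,80:-80],(200,200)))
json.dump(out,open("poses.json","w")); cv2.imwrite("pics/fit1.png",np.vstack([np.hstack(rows[:4]),np.hstack(rows[4:])]))
E
python3 meas2.py
```

```text
hexkeys [0.439  0.2721] 111.4 0.92 [[0.439, 0.272, 1.934], [0.44, 0.273, 1.993]]
tape [ 0.5599 -0.3889] 44.5 0.83 [[0.561, -0.391, 1.108], [0.559, -0.389, 0.753]]
screwdriver [ 0.4145 -0.2951] -1.6 0.912 [[0.415, -0.296, -0.047], [0.415, -0.294, -0.005]]
jar [0.5473 0.4129] 10.4 0.912 [[0.546, 0.413, -0.0], [0.55, 0.413, 0.079]]
```

View pics/fit1.png

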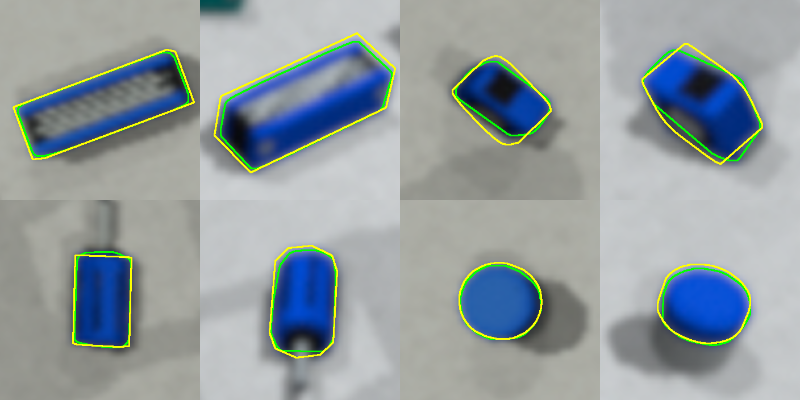

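The overlays now fit: green (mask) and yellow (model) agree for hexkeys, screwdriver and jar. The tape's top edges suggest a yaw of about 50°, and closing the pads will align it. Next I'll check reach and handle the screwdriver first.

```bash
cat > rob.py <<'E'
import json, sys, numpy as np
from bench import ctrl
P=json.load(open("poses.json")); P["tape"][2]=np.radians(50); P["jar"][2]=np.radians(20)
# insert dy, floor z, grasp dx along object x, tcp height over underside, object width, symmetric by half turn
K=dict(screwdriver=(.0375,.018,-.02,.016,.034,0),hexkeys=(.1125,.018,0,.018,.036,1),
       tape=(-.0375,.010,0,.025,.028,1),jar=(-.1125,.014,0,.022,.048,1))
def rot(a):
    d=np.array([-np.sin(a),np.cos(a),0]); z=np.array([0,0,-1.]); return np.c_[np.cross(d,z),d,z]
def xy(p,dx,dy=0):
    c,s=np.cos(p[2]),np.sin(p[2]); return np.array([p[0]+c*dx-s*dy,p[1]+s*dx+c*dy])
def plan(n,obj=None):
    dy,zf,gx,h,w,sym=K[n]; o=obj or P[n]; C=P["case"]
    ct=[*xy(C,0,dy),C[2]]; opts=[]
    for s in(0,np.pi):
        for t in((0,np.pi) if sym else (0,)):
            g=(xy(o,gx),o[2]+s); q=(xy(ct,gx),ct[2]+s+t)
            j=[ctrl.ik([*xx,z],rot(a)) for xx,a in(g,q) for z in(.2,h)]
            if all(k is not None for k in j): opts.append((max(abs(j[0][5]),abs(j[2][5]))+abs(j[2][5]-j[0][5]),g,q,j))
    return min(opts,key=lambda r:r[0])
def run(n,obj=None):
    dy,zf,gx,h,w,sym=K[n]; _,(gp,ga),(pp,pa),_=plan(n,obj)
    ctrl.goto([*gp,.14],rot(ga)); ctrl.command_gripper(min(1,(w+.04)/.091))
    print("down contact",ctrl.move_l([*gp,h],vel=.12,contact_N=15))
    ctrl.command_gripper(0); print("width mm",round(ctrl.current_grip_width()*91,1),"force",ctrl.current_grasp_force())
    ctrl.move_l([*gp,.18],vel=.2)
    print("held",round(ctrl.current_grip_width()*91,1)); 
    ctrl.goto([*pp,.18],rot(pa))
    ctrl.move_l([*pp,zf+h+.015],vel=.2)
    print("place contact",ctrl.move_l([*pp,zf+h],vel=.04,contact_N=6),np.round(ctrl.current_tool_pos(),4),np.round(pp,4))
    ctrl.command_gripper(min(1,ctrl.current_grip_width()+.018/.091)); ctrl.move_l([*pp,.18],vel=.2)
    print("t",ctrl.current_t())
E
python3 - <<'E'
from rob import *
for n in K: r=plan(n); print(n,np.round(r[1][0],3),np.round(r[2][0],3),[np.round(j,0).tolist() for j in r[3]])
run("screwdriver")
import cv2; cv2.imwrite("pics/s1.png",ctrl.read_camera("scene"))
E
```

```text
screwdriver [ 0.394 -0.295] [0.615 0.024] [[-44.0, 19.0, 96.0, -0.0, 65.0, 48.0], [-44.0, 35.0, 107.0, -0.0, 38.0, 48.0], [-3.0, 28.0, 79.0, -0.0, 72.0, 89.0], [-3.0, 41.0, 89.0, -0.0, 50.0, 89.0]]
hexkeys [0.439 0.272] [0.638 0.098] [[25.0, 20.0, 93.0, -0.0, 66.0, 4.0], [25.0, 36.0, 103.0, -0.0, 41.0, 4.0], [3.0, 31.0, 75.0, -0.0, 74.0, -84.0], [3.0, 43.0, 84.0, -0.0, 53.0, -84.0]]
tape [ 0.56  -0.389] [ 0.632 -0.051] [[-40.0, 34.0, 69.0, -0.0, 77.0, 0.0], [-40.0, 44.0, 78.0, -0.0, 58.0, 0.0], [-10.0, 30.0, 77.0, -0.0, 74.0, 82.0], [-10.0, 42.0, 85.0, -0.0, 53.0, 82.0]]
jar [0.547 0.413] [ 0.63  -0.126] [[32.0, 34.0, 69.0, -0.0, 77.0, 102.0], [32.0, 45.0, 77.0, -0.0, 58.0, 102.0], [-17.0, 30.0, 76.0, -0.0, 74.0, 75.0], [-17.0, 42.0, 84.0, -0.0, 53.0, 75.0]]
down contact False
width mm 33.4 force 30.000514921266586
held 33.7
place contact True [0.6153 0.0243 0.0339] [0.6152 0.0242]
t 8.7083
```

View pics/s1.png

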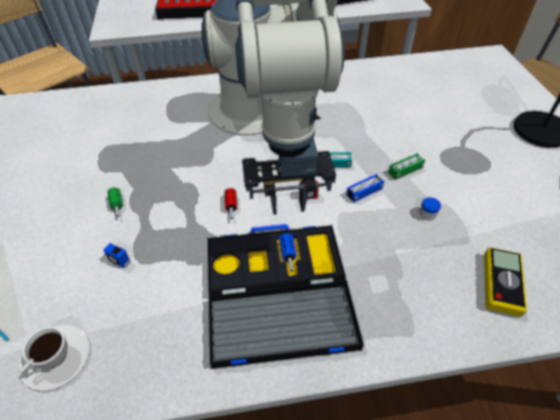

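The blue screwdriver now lies in its stepped recess at (290,252), blade toward the lid, and the red things haven't moved. On to the other three.

```bash
python3 - <<'E'
from rob import *
for n in("hexkeys","tape","jar"): print(n); run(n)
ctrl.goto([.42,-.45,.3],rot(0))
import cv2
for c in("scene","top"):
    im=ctrl.read_camera(c); cv2.imwrite(f"pics/{c}2.png",im)
a=cv2.imread("pics/scene2.png")[215:315,200:350]; b=cv2.imread("pics/top2.png")[125:200,220:345]
f=lambda i,w:cv2.resize(i,(w,400),interpolation=cv2.INTER_CUBIC)
cv2.imwrite("pics/end.png",f(np.hstack([f(a,600),f(b,667)]),800))
E
```

```text
hexkeys
down contact False
width mm 35.8 force 30.00033974647522
held 35.6
place contact True [0.6381 0.0984 0.0359] [0.638  0.0984]
t 17.5083
tape
down contact False
width mm 27.8 force 29.9923637509346
held 27.8
place contact True [ 0.6324 -0.0514  0.0348] [ 0.6324 -0.0515]
t 26.3917
jar
down contact False
width mm 47.2 force 30.000324547290802
held 47.4
place contact True [ 0.6296 -0.1265  0.0359] [ 0.6295 -0.1264]
t 36.2083
```

View pics/end.png

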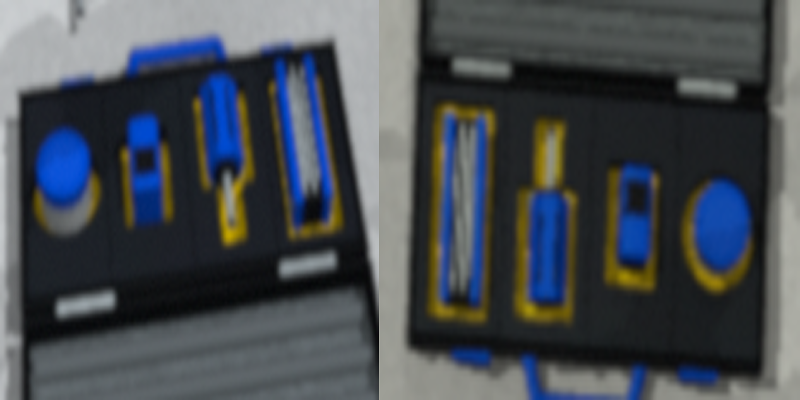

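View pics/scene2.png

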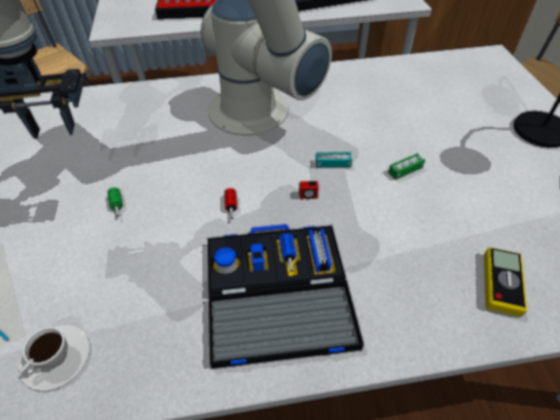

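Each blue thing sits inside its own recess with yellow showing around it. In the scene view the jar is at (226,257), the tape at (258,255), the screwdriver at (290,252) and the hexkeys at (320,250). All four met the floor at the expected height. The red screwdriver (231,200) and red tape (309,189) are where they started.

```bash
python3 -c "
from bench import ctrl
print(ctrl.sign_off())"
```

```text
the job is handed in; nothing more can be done
None
```

All four blue items are packed flat in their own recesses, both red items are where they started, and the job is handed in at about 38 s of robot time; the sign-off gave no verdict.

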